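# Gauge the worn mark on the blue test panel

### The job

Take the orange coating-gauge pen out of its rack, point its nose squarely at the code label of the blue test panel from about 5 cm away and hold it still there for a second or more so that it reads, then set the tip on the round dark wear mark of the same panel, pen square to the sloped panel and pressed lightly at about 3 N (spring tip roughly half in). Finish while still holding the pen there: do not let go. Touch the coating only at the mark, never push hard, and leave the red panel and the things lying about alone.

Things in the scene. Friction and masses are not known exactly. Their poses are not given: they have to be found in the camera images.
- pen: gauge pen upright in the rack, about 0.17 kg. Origin: centre of its barrel's lower end; z up the pen. Aluminium barrel 24 mm dia. to z=75 mm, black flange 44 mm dia. z=75-81 (rests on the rack's top), orange square handle 26 x 26 mm (sides along x, y) z=81-148, top z=149; a brass spring tip sticks out 14 mm below the origin. Grip from above on two flats, pad centres at z=116 mm
- tip_point (a point): the lowest point of the brass tip, on the pen's axis (8 mm diameter round end; the reader looks out along the pen's axis here too); axes as the pen's. 14 mm below the pen's origin while the tip is free; 130 mm below the good grip point
- tip (a joint): how far the spring tip is pushed into the pen, 0 (free) to 0.012 m (stop); force = 1.4 N + 350 N/m x travel, so 3 N is about 4.6 mm in, and past 5.6 N it is at the stop and rigid
- rack: fixed grey rack block, 84 x 84 x 95 mm with a 31 mm through hole at its centre in which the pen's barrel stands (pen's origin 20 mm above the table); the pen's handle sides are parallel to the block's. Origin: centre of underside, z up. Lift the pen straight up by at least 95 mm to clear it
- blue_stand: fixed sample stand carrying the blue panel; base plate 130 x 140 mm, highest edge 98 mm above the table. Origin: centre of underside on the table, z up, -x is the low side of the slope
- blue_panel: blue coated panel fixed on the blue stand, 86 (x) x 116 (y) x 4 mm, sloping 20 degrees from level: its normal (z) leans towards the stand's -x. Origin: centre of its underside, 78 mm above the table
- blue_mark (a point): centre of the wear mark on the blue panel's face: dark disc 16 mm diameter in a white ring 28 mm diameter. z is the panel's outward normal. It lies 30 mm from the panel's centre along the panel's +y (robot's left when seen from the robot at yaw 0)
- blue_code (a point): centre of the code label (white square 30 mm, black squares) on the blue panel's face, 60 mm from the mark, on the -y side. z is the outward normal
- red_stand: fixed stand just like the blue one, carrying the red panel with its own mark and label; not to be touched. The two stands may have changed places
- red_panel: red coated panel on the red stand, same size and slope as the blue; leave alone
- weight: loose brass weight, 40 mm diameter, 44 mm tall; leave alone. Origin: centre of underside
- reel: loose white tape reel lying flat, 76 mm diameter, 18 mm tall; leave alone. Origin: centre of underside
- bottle: loose clear bottle, 56 mm diameter, 140 mm tall; leave alone. Origin: centre of underside
Things that resemble listed ones, but are neither listed nor needed, are in the scene too. What is meant by the pen is not green or purple, and is the larger of those in its own colour.

How it is judged:
On the way:
1. the gripped pen looks at the blue panel's label from 30 to 80 mm, its axis within 12 mm of the label's centre and 0.2 rad of square, held still (under 20 mm/s) for 0.7 s (distance between tip_point and blue_code between 0.03 and 0.08 m and x of blue_code in the frame of tip_point between -0.012 and 0.012 m and y of blue_code in the frame of tip_point between -0.012 and 0.012 m and z of blue_code in the frame of tip_point below 0 m and angle between the z axis of tip_point and the z axis of blue_code, either way round below 0.2 rad and linear speed of pen below 0.02 m/s and contact force between the fingers and pen above 2 N), for 0.7 s.
At the end, for the whole second after the job is handed in: The pen is still gripped and at rest (under 20 mm/s), its tip on the blue panel's dark mark (within 8 mm of its centre), its axis within 0.15 rad of the panel's normal, pressing on the panel with 1.5 to 5 N (distance between tip_point and blue_mark below 0.008 m and angle between the z axis of tip_point and the z axis of blue_mark, either way round below 0.15 rad and angle between pen's own z axis and vertical below 0.6 rad and contact force between pen and blue_panel between 1.5 and 5 N and contact force between the fingers and pen above 2 N and linear speed of pen below 0.02 m/s and height (world z) of pen above 0.06 m); the arm keeps its last pose, push and grip.
It fails at once if the blue panel is pushed with more than 12 N (contact force between anything else and blue_panel above 12 N).
It fails at once if the pen touches the blue coating away from the mark (more than 14 mm from its centre) (contact force between pen and blue_panel above 0.3 N and distance between tip_point and blue_mark above 0.014 m).
It fails at once if the robot itself touches the blue panel (contact force between the arm and blue_panel above 1 N).
It fails at once if the red panel or its stand is touched (contact force between anything else and red_stand above 1 N).
It fails at once if the weight, reel or bottle is moved by more than 15 mm (distance of any of weight, reel, bottle from where it was at the start of the episode above 0.015 m).
It also fails if it takes over 45 s, if anything falls off the work surface, if the arm or the gripper's body presses on something with over 40 N, if the wrist force passes 120 N, or if a joint passes its speed limit or range.

### The arm

A 6-joint arm with a two-finger parallel gripper is mounted at the origin on the work surface. World frame = base frame: x ahead of the robot, y to its left, z up, the work surface at z = 0. Lengths are in m, angles in rad, forces in N, time in s.
With the tool pointing down it reaches from about 0.4 to 0.825 m from the base axis. Payload 7 kg.
Tool frame: the origin (TCP) lies at the very end of the fingers, on their centre line; the grasp point (between the pads) lies 19 mm behind it; z points along the fingers, x is the direction in which the jaws open and shut, and the axes are right-handed (so a half turn about z gives the same grasp; the last joint's range is limited). The gripper opens to 88 mm and grips with 3 to 60 N. Pads are 19 mm wide; open, the fingers measure 130 mm over their backs; the gripper's body (78 mm by 193 mm) begins 47 mm behind the grasp point.
Start: joints at [1.624, 0.359, 0.012, 0, -1.224, -0.288], TCP at [0.157, 0.656, 0.227] pointing down, gripper open.
Joint ranges: [-3.07, 3.07], [-1.43, 2.12], [-1.02, 1.25], [-3.03, 1.67], [-3.05, -0], [-3.03, 3.03]. Speed limits (rad/s): [2.39, 2.39, 3.01, 3.14, 3.14, 3.14].

### API

Orientations are given as [roll, pitch, yaw] about the fixed x, y, z axes, in that order (R = Rz(yaw) Ry(pitch) Rx(roll)).
In Python, from station import telemetry, grab_frame, arm, regions_of, pinpoint gives the robot as it stands. The module is installed in compiled form; this text tells all that it offers.
- The arm moves only by the shell command python3 -m inch 'ROWS' [FORCE]. ROWS is text: rows parted by semicolons, each of 7 numbers parted by spaces: the opening, from 0 (shut) to 1 (fully open), then the shift along the world's x, y, z in cm, then the turn, a rotation vector about the world's x, y, z in degrees. A call has 1 to 12 rows; each row is the pose to reach, as a shift and turn from the pose measured when the call began; what a row does not reach only later rows make up. A row lasts 1/8 s, in which the tool goes at most 62.5 mm and 10.7 degrees, less where a joint would pass 70% of its speed; a pose out of reach is approached as far as the arm can. A call with a gripper value outside its range is refused whole. The fingers move at their own pace and stop on an object; FORCE is the grip in N (left out, the last holds). Time passes only in rows, so rows that repeat a pose let the fingers close. It gives the time, the measured TCP pose, the force and the opening at its end, in the units of the state.
- telemetry.get_state(): the state, without advancing time (a new reading comes with each control period).
- grab_frame(name): name is "scene" or "side" or "wrist"; returns a dict with "pixels" (420x560x3 uint8, red, green, blue), "fx", "fy", "cx", "cy" (pixels), "R" (3x3) and "t" (3): a world point X has camera coordinates R X + t. Camera axes: x right, y down, z forward; pixel columns grow to the right and rows downward; lengths in m; the calibration is good to about 2 mm. The wrist camera is an equidistant fisheye: a pixel r from the principal point sees the ray r / f radians off the axis. A picture is of the moment at which its call begins. There is no depth.
- arm.job_done(): hands the job in, once; it reports no verdict.
Trained networks look in the newest picture that a camera, given by its name, has taken for a name from the list of things; names that differ only in an ending like _2 or _b are one class to them, and where a whole thing is asked for, a point or a joint stands for the part that bears it (a point fixed in the world has none). Each returns a list of dicts, best first, with "p" (0 to 1); they miss things now and then, are a little off and sometimes report something else, mostly with a low value. They report only what shows in the picture. A call takes as long as a camera call. They do not tell look-alikes from the thing itself.
- regions_of(camera, name): "pixels" (420x560 bool, what is visible of it) and "bbox" ([left, top, right, bottom] in pixels, round what is visible of it).
- pinpoint(camera, name): "location" ([column, row] in pixels: a listed point, or the origin of a listed thing).
The state is a dict: "t": time; "q": joint angles; "qd": joint speeds; "joint_efforts": joint torques, N m; "eef_pos": TCP position; "ee_rot": TCP orientation; "force": force on the tool from outside, world axes, zero at the start; "moment": the same for the moment, N m; "width": finger opening in m.
Only numpy, scipy, OpenCV 4.12 (cv2) and the standard library are available. Lean on these libraries where they do the work, as an engineer would, in place of code of your own. Each camera call takes 0.05 s, during which the arm holds its last target. There are 200 camera calls.

## Working session

There is one attempt and no reset: what is moved stays moved. The work goes in short steps, Python scripts to look and compute and a shell command to move; the robot and the scene stay as the last step left them, time stands still between calls to the robot, and variables do not carry over. Pictures are saved under pics/ and viewed, about 8 in all and at most 12, crops included, and the job is handed in when it is done.

```bash
mkdir -p pics; cat > h.py <<'E'
import numpy as np, cv2
from station import telemetry, grab_frame, arm, regions_of, pinpoint
def save(f,n,crop=None,s=1):
    im=f["pixels"][:,:,::-1]
    if crop: im=im[crop[1]:crop[3],crop[0]:crop[2]]
    cv2.imwrite("pics/"+n,cv2.resize(im,None,fx=s,fy=s,interpolation=cv2.INTER_CUBIC))
def ray(f,p,fish=False):
    x=(p[0]-f["cx"])/f["fx"]; y=(p[1]-f["cy"])/f["fy"]
    if fish:
        r=np.hypot(x,y); k=np.sin(r)/r if r>1e-9 else 1; d=np.array([x*k,y*k,np.cos(r)])
    else: d=np.array([x,y,1.])
    R=np.array(f["R"]); o=-R.T@np.array(f["t"]); d=R.T@d
    return o,d/np.linalg.norm(d)
def atz(f,p,z,fish=False):
    o,d=ray(f,p,fish); return o+d*(z-o[2])/d[2]
def tri(rs):
    A=0;b=0
    for o,d in rs:
        P=np.eye(3)-np.outer(d,d); A=A+P; b=b+P@o
    X=np.linalg.solve(A,b); return X,[np.linalg.norm(np.cross(X-o,d)) for o,d in rs]
E
python3 - <<'E'
from h import *
s=telemetry.get_state(); print(s)
ims=[]
for c in ["scene","side","wrist"]:
    f=grab_frame(c); save(f,c+"0.png"); print(c,f["fx"],f["cx"],f["cy"],(-np.array(f["R"]).T@f["t"]).round(3))
    for n in ["pen","rack","blue_mark","blue_code","blue_stand","red_stand","weight","reel","bottle"]:
        print(c,n,[(np.round(d["location"],1).tolist(),round(d["p"],2)) for d in pinpoint(c,n)[:4]])
E
```

```text
{'t': 0.0, 'q': array([ 1.62410546e+00,  3.59391684e-01,  1.10997936e-02, -3.57211374e-04,
       -1.22409355e+00, -2.88075417e-01]), 'qd': array([ 2.80468230e-06,  3.55970998e-04,  1.05415751e-03, -1.08845562e-03,
        1.09630702e-03, -1.10464814e-03]), 'joint_efforts': array([ 1.87737322e-03, -5.82724893e+01,  2.93054867e+01,  6.99725121e+00,
        6.98770760e-03, -1.58933394e-04]), 'eef_pos': array([0.15694064, 0.65601994, 0.22563612]), 'ee_rot': array([-3.14146309e+00, -1.61904740e-03, -1.80568436e+00]), 'force': array([-0.26499615, -0.42284366, -0.21121458]), 'moment': array([-0.00784103,  0.00053228, -0.06378322]), 'width': 0.0875860109272276}
scene 517.1330929140205 282.0422101230157 216.10211037674603 [ 1.27  -0.444  0.722]
scene pen [([157.0, 285.3], 0.93), ([269.1, 239.1], 0.65), ([95.1, 276.1], 0.6)]
scene rack [([150.7, 263.3], 0.73)]
scene blue_mark [([359.4, 160.7], 0.95), ([246.2, 328.8], 0.35)]
scene blue_code [([345.5, 168.1], 0.7)]
scene blue_stand [([347.4, 194.0], 0.69)]
scene red_stand [([266.1, 231.7], 0.7)]
scene weight [([193.3, 339.8], 0.82)]
scene reel 
[... 159 characters left out ...]
76.3, 322.0], 0.77), ([179.2, 325.1], 0.7), ([232.6, 372.7], 0.69)]
side rack [([234.2, 322.5], 0.79), ([240.9, 232.0], 0.74)]
side blue_mark [([216.0, 142.7], 0.89), ([242.8, 228.9], 0.59)]
side blue_code [([218.7, 153.5], 0.85)]
side blue_stand [([219.3, 170.9], 0.56)]
side red_stand [([242.6, 229.7], 0.61)]
side weight [([343.1, 310.5], 0.73), ([216.3, 139.9], 0.35)]
side reel [([347.2, 271.3], 0.91), ([242.9, 211.8], 0.66)]
side bottle [([314.5, 179.9], 0.96)]
wrist 325.19226210127806 278.77958568106305 210.7906511024397 [0.227 0.64  0.385]
wrist pen []
wrist rack []
wrist blue_mark []
wrist blue_code []
wrist blue_stand []
wrist red_stand []
wrist weight []
wrist reel []
wrist bottle []
```

View pics/scene0.png

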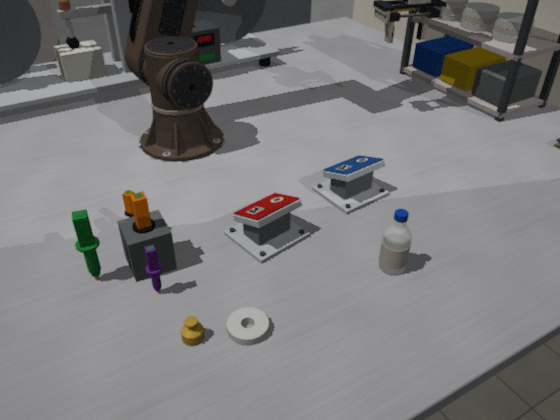

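View pics/side0.png

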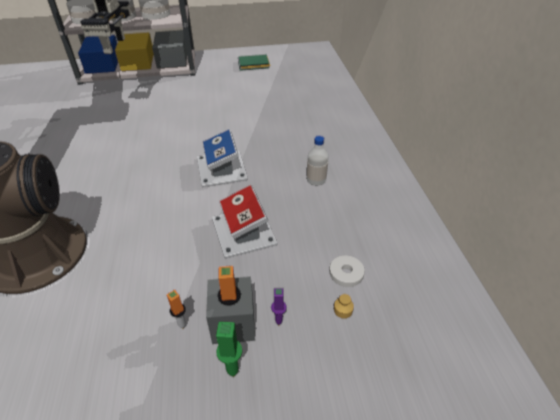

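The likely pen stands in the rack, at scene (141,212) and side (228,285). The other candidates are a smaller orange one at scene (130,203) / side (176,303), a green one at scene (87,245) and a purple one at scene (153,268). I'll check this in one enlarged crop.

```bash
python3 - <<'E'
from h import *
fs={c:grab_frame(c) for c in ["scene","side"]}
a=cv2.resize(fs["scene"]["pixels"][180:300,60:190],None,fx=3,fy=3,interpolation=2)[:,:,::-1]
b=cv2.resize(fs["side"]["pixels"][255:375,155:285],None,fx=3,fy=3,interpolation=2)[:,:,::-1]
cv2.imwrite("pics/pair.png",np.hstack([a,b]))
for n in ["blue_mark","blue_code"]:
    p={c:pinpoint(c,n)[0]["location"] for c in fs}
    X,e=tri([ray(fs[c],p[c]) for c in fs]); print(n,X.round(4),np.round(e,4))
for n,z in [("weight",0),("reel",0),("bottle",0),("blue_stand",0),("red_stand",0)]:
    print(n,[atz(fs[c],pinpoint(c,n)[0]["location"],z)[:2].round(3) for c in fs])
for c in fs: 
    for n in ["pen","rack"]:
        for d in regions_of(c,n): print(c,n,d["bbox"],d["p"])
print("side rack floor",atz(fs["side"],(234.2,322.5),0),"scene",atz(fs["scene"],(150.7,263.3),0))
E
```

```text
blue_mark [0.4482 0.2936 0.0761] [0.0014 0.0014]
blue_code [0.4473 0.2341 0.0706] [0.0022 0.0022]
weight [array([ 0.675, -0.26 ]), array([ 0.684, -0.255])]
reel [array([ 0.713, -0.17 ]), array([ 0.71 , -0.172])]
bottle [array([0.717, 0.164]), array([0.712, 0.16 ])]
blue_stand [array([0.459, 0.251]), array([0.457, 0.238])]
red_stand [array([ 0.495, -0.005]), array([ 0.495, -0.005])]
scene pen [74.5, 212.4, 102.7, 281.4] 0.8
scene pen [130.7, 193.9, 154.4, 235.8] 0.73
scene pen [122.9, 192.3, 132.4, 220.8] 0.63
scene rack [119.8, 211.3, 177.1, 281.5] 0.68
side pen [215.2, 263.7, 245.4, 307.4] 0.94
side pen [215.4, 324.3, 241.8, 374.0] 0.94
side pen [164.5, 289.8, 185.6, 329.0] 0.9
side pen [270.4, 287.9, 283.8, 327.6] 0.63
side rack [208.8, 276.6, 251.8, 346.9] 0.98
side rack floor [ 0.45440665 -0.25468601  0.        ] scene [ 0.45630273 -0.25688073  0.        ]
```

View pics/pair.png

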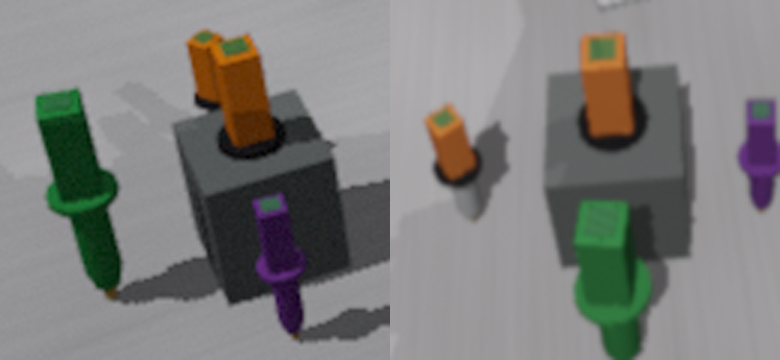

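The crop shows the larger orange pen standing in the rack. The small orange, green and purple ones stand free around it as look-alikes. Next: rack yaw and neighbour positions.

```bash
python3 - <<'E'
from h import *
fs={c:grab_frame(c) for c in ["scene","side"]}
S=lambda x,y:(60+x/3-.33,180+y/3-.33); D=lambda x,y:(155+(x-390)/3-.33,255+y/3-.33)
for nm,f,pts in [("scene",fs["scene"],[S(175,125),S(295,92),S(333,155),S(208,192)]),("side",fs["side"],[D(548,75),D(678,66),D(690,178),D(545,185)])]:
    P=np.array([atz(f,p,.095)[:2] for p in pts]); print(nm,P.round(3).tolist(),"c",P.mean(0).round(4))
    E=np.roll(P,-1,0)-P; print(np.degrees(np.arctan2(E[:,1],E[:,0])).round(1),np.linalg.norm(E,axis=1).round(3))
print("top",atz(fs["scene"],S(235,47),.169),atz(fs["side"],D(603,50),.169))
print("flange",atz(fs["scene"],S(252,135),.101),atz(fs["side"],D(613,120),.101))
for n,a,b in [("green",S(60,103),D(604,217)),("small",S(205,37),D(442,118)),("purple",S(270,203),D(760,108))]:
    X,e=tri([ray(fs["scene"],a),ray(fs["side"],b)]); print(n,"top",X.round(3),np.round(e,4))
# panel: mark/code by panel geometry fit
from scipy.optimize import least_squares
obs=[]
for k in range(1):
  for c in fs:
    for n,s in [("blue_mark",1),("blue_code",-1)]:
        obs.append((fs[c],s,pinpoint(c,n)[0]["location"]))
def pt(v,s):
    x,y,w=v; b=np.radians(20); n=np.array([-np.sin(b),0,np.cos(b)])
    p=np.array([x,y,.078]);
    Rz=np.array([[np.cos(w),-np.sin(w),0],[np.sin(w),np.cos(w),0],[0,0,1]])
    return p+Rz@(n*.004+np.array([0,.03*s,0]))
def res(v):
    r=[]
    for f,s,l in obs:
        c=np.array(f["R"])@pt(v,s)+f["t"]; r+=[f["fx"]*c[0]/c[2]+f["cx"]-l[0],f["fy"]*c[1]/c[2]+f["cy"]-l[1]]
    return r
o=least_squares(res,[.45,.26,0]); print(o.x,np.round(o.fun,1),pt(o.x,1),pt(o.x,-1))
E
```

```text
scene [[0.413, -0.294], [0.418, -0.214], [0.495, -0.217], [0.491, -0.297]] c [ 0.4543 -0.2555]
[ 86.4  -2.4 -93.4 177.7] [0.081 0.077 0.081 0.078]
side [[0.413, -0.213], [0.496, -0.218], [0.495, -0.302], [0.409, -0.294]] c [ 0.4534 -0.2569]
[ -3.6 -90.8 174.8  87.4] [0.084 0.084 0.086 0.081]
top [ 0.45484055 -0.25595542  0.169     ] [ 0.45259777 -0.25747692  0.169     ]
flange [ 0.45676187 -0.25628415  0.101     ] [ 0.45244965 -0.25815715  0.101     ]
green top [ 0.447 -0.362  0.161] [0.0007 0.0007]
small top [ 0.35  -0.251  0.113] [0.0003 0.0003]
purple top [ 0.542 -0.273  0.114] [0.0007 0.0007]
[ 0.51101761  0.07572605 -2.88541431] [  49.  -126.7  -32.    22.8   34.5   52.8   24.6   23.5] [0.51994261 0.04705174 0.08175877] [0.50473948 0.10509366 0.08175877]
```

```bash
python3 -m inch '1 8 -10 6 0 0 -10; 1 12 -16 10 0 0 -20; 1 16 -20 10 0 0 -30; 1 20 -26 10 0 0 -40; 1 24 -32 10 0 0 -50; 1 27 -36 10 0 0 -60; 1 29 -40 10 0 0 -70; 1 29 -40 10 0 0 -80; 1 29 -40 10 0 0 -80; 1 29 -40 10 0 0 -80; 1 29 -40 10 0 0 -80'
cat > w.py <<'E'
from h import *
import sys
f=grab_frame("wrist"); save(f,sys.argv[1],s=1.4)
from station import regions_of,pinpoint
print((-np.array(f["R"]).T@f["t"]).round(3),telemetry.get_state()["q"].round(3))
for n in sys.argv[2:]:
    for c in ["wrist","scene","side"]:
        print(c,n,[(np.round(d["location"],1).tolist(),round(d["p"],2)) for d in pinpoint(c,n)[:3]])
E
python3 w.py w1.png blue_mark blue_code
```

```text
t: 4.18
eef_pos: [0.4466, 0.2573, 0.3264]
ee_rot: [3.142, -0.0, 3.083]
force: [-0.3, 0.1, 0.3]
width: 0.0876
[0.444 0.187 0.484] [ 0.904  0.041 -0.166 -0.    -1.364 -0.962]
wrist blue_mark []
scene blue_mark [([243.8, 329.7], 0.64), ([361.8, 161.4], 0.56)]
side blue_mark [([215.2, 139.3], 0.6), ([233.0, 324.5], 0.6)]
wrist blue_code [([268.8, 157.3], 0.95)]
scene blue_code [([343.5, 168.9], 0.7)]
side blue_code [([216.9, 154.4], 0.84)]
```

View pics/w1.png

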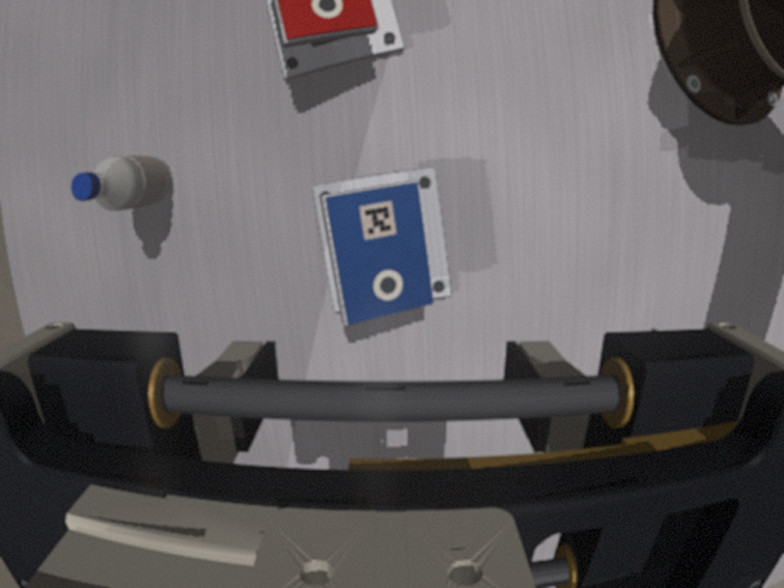

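The wrist view shows the blue panel upright, mark at (277,204) and label at (271,157). The panel's yaw is slightly off zero.

```bash
python3 - <<'E'
from h import *
f=grab_frame("wrist"); im=f["pixels"].astype(int)
hsv=cv2.cvtColor(f["pixels"],cv2.COLOR_RGB2HSV)
blue=((hsv[...,0]>100)&(hsv[...,0]<125)&(hsv[...,1]>130)&(hsv[...,2]>60)).astype(np.uint8)
blue[:, :180]=0; blue[250:]=0
cs,_=cv2.findContours(blue,cv2.RETR_CCOMP,cv2.CHAIN_APPROX_NONE)
cs=sorted(cs,key=cv2.contourArea,reverse=True)[:3]
P=[]
for c in cs:
    (u,v),_,_=cv2.minAreaRect(c); m=cv2.moments(c); uv=(m['m10']/m['m00'],m['m01']/m['m00'])
    print(cv2.contourArea(c),np.round((u,v),1),np.round(uv,1),atz(f,uv,.0818,True).round(4)); P.append(atz(f,uv,.0818,True))
P=sorted(P,key=lambda p:p[1]); d=P[2]-P[0]; print(np.linalg.norm(d),"yaw",np.degrees(np.arctan2(-d[0],d[1])))
E
```

```text
5248.0 [272.3 180.9] [271.5 179. ] [0.4564 0.2547 0.0818]
755.5 [269.7 157.2] [269.6 157.2] [0.457  0.2272 0.0818]
507.0 [277.  203.5] [276.8 203.7] [0.4516 0.2871 0.0818]
0.06014914497718469 yaw 5.157863342433287
```

```bash
python3 -m inch '1 0 -6 0 0 0 0; 1 0 -12 0 0 0 0; 1 0 -18 0 0 0 0; 1 0 -24 0 0 0 0; 1 0 -30 0 0 0 0; 1 0 -36 0 0 0 0; 1 0.7 -42 0 0 0 0; 1 0.7 -46 0 0 0 0; 1 0.7 -46 0 0 0 0; 1 0.7 -46 0 0 0 0'
python3 w.py w2.png
```

```text
t: 5.82
eef_pos: [0.4537, -0.203, 0.3264]
ee_rot: [3.142, -0.0, 3.081]
force: [0.4, 0.2, -0.1]
width: 0.0877
[ 0.451 -0.274  0.484] [-0.024  0.008 -0.2   -0.    -1.363 -0.035]
```

View pics/w2.png

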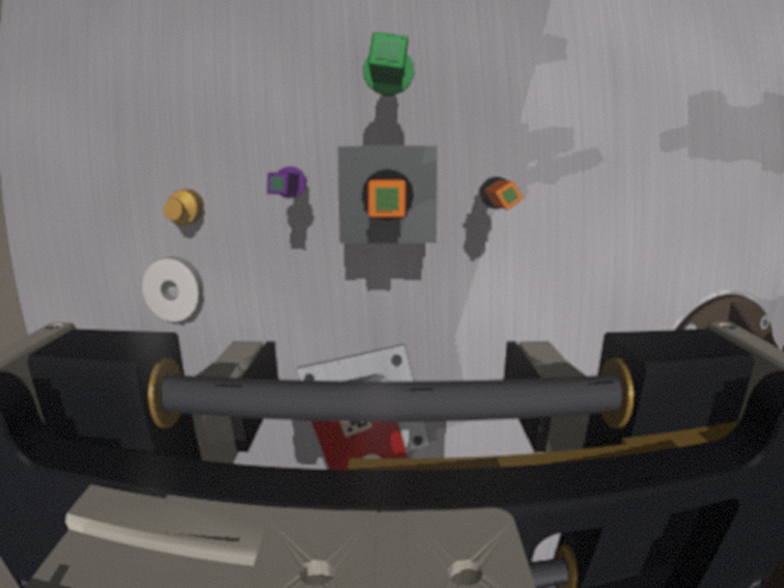

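Rack and pen are aligned with the gripper; pen top at about (276,142), rack top centre at (277,139) in native pixels.

```bash
python3 - <<'E'
from h import *
f=grab_frame("wrist"); hsv=cv2.cvtColor(f["pixels"],cv2.COLOR_RGB2HSV)
# pen top green patch within orange
sub=np.zeros((420,560),np.uint8); sub[125:160,260:295]=1
o=((hsv[...,0]<22)&(hsv[...,1]>140)&(hsv[...,2]>90)).astype(np.uint8)*sub
g=((hsv[...,0]>35)&(hsv[...,0]<85)&(hsv[...,1]>70)).astype(np.uint8)*sub
for n,m in [("orange",o),("green",g)]:
    c=max(cv2.findContours(m,cv2.RETR_EXTERNAL,cv2.CHAIN_APPROX_NONE)[0],key=cv2.contourArea)
    r=cv2.minAreaRect(c); print(n,np.round(r[0],1),np.round(r[1],1),round(r[2],1),atz(f,r[0],.169,True).round(4))
C=np.array([atz(f,(x/1.4-.14,y/1.4-.14),.095,True)[:2] for x,y in [(338,147),(436,146),(437,243),(340,243)]])
print(C.round(4),C.mean(0)); E=np.roll(C,-1,0)-C; print(np.degrees(np.arctan2(E[:,1],E[:,0])).round(1),np.linalg.norm(E,axis=1).round(3))
E
```

```text
orange [276.5 141. ] [26. 27.] 90.0 [ 0.4536 -0.2566  0.169 ]
green [276. 142.] [14. 14.] 90.0 [ 0.4542 -0.2557  0.169 ]
[[ 0.4933 -0.299 ]
 [ 0.4106 -0.2949]
 [ 0.4136 -0.2112]
 [ 0.4976 -0.2161]] [ 0.45379043 -0.25527607]
[177.2  87.9  -3.4 -92.9] [0.083 0.084 0.084 0.083]
```

```bash
python3 -m inch '1 0 -5.3 0 0 0 0; 1 0 -5.3 -5 0 0 0; 1 0 -5.3 -10 0 0 0; 1 0 -5.3 -15 0 0 0; 1 0 -5.3 -18 0 0 0; 1 0 -5.3 -20 0 0 0; 1 0 -5.3 -21 0 0 0; 1 0 -5.3 -21 0 0 0; 1 0 -5.3 -21 0 0 0' 35
python3 -m inch '0 0 0 0 0 0 0; 0 0 0 0 0 0 0; 0 0 0 0 0 0 0; 0 0 0 0 0 0 0; 0 0 0 0 0 0 0; 0 0 0 0 0 0 0' 35
```

```text
t: 7.05
eef_pos: [0.4547, -0.2552, 0.1176]
ee_rot: [-3.141, 0.002, 3.084]
force: [-0.2, -0.3, -0.0]
width: 0.088
t: 7.8
eef_pos: [0.4547, -0.2552, 0.1176]
ee_rot: [-3.141, 0.002, 3.084]
force: [0.5, 0.7, -0.5]
width: 0.0329
```

```bash
python3 -m inch '0 0 0 0 0 0 0; 0 0 0 0 0 0 0; 0 0 0 0 0 0 0' 35
python3 -m inch '0 0 0 2 0 0 0; 0 0 0 5 0 0 0; 0 0 0 9 0 0 0; 0 0 0 13 0 0 0; 0 0 0 17 0 0 0; 0 0 0 20 0 0 0; 0 0 0 20 0 0 0; 0 0 0 20 0 0 0'
```

```text
t: 8.18
eef_pos: [0.4545, -0.2552, 0.1176]
ee_rot: [-3.141, 0.001, 3.084]
force: [-0.6, 0.7, 1.1]
width: 0.026
t: 9.18
eef_pos: [0.4541, -0.2549, 0.3165]
ee_rot: [3.141, 0.0, 3.084]
force: [-0.4, 0.7, -1.2]
width: 0.0261
```

```bash
python3 -m inch '0 0 4 0 0 0 0; 0 0 10 0 0 0 0; 0 -1 16 0 0 0 0; 0 -2 22 0 0.2 -2 0; 0 -3 28 0 0.5 -5 0; 0 -4 34 0 0.7 -8 0; 0 -5 40 0 1 -11 0; 0 -5.2 44 0 1.3 -14 0; 0 -5.2 47 0 1.6 -18 0; 0 -5.2 47.7 0 1.8 -19.9 0; 0 -5.2 47.7 0 1.8 -19.9 0; 0 -5.2 47.7 0 1.8 -19.9 0'
python3 w.py w3.png; python3 - <<'E'
from h import *
from scipy.spatial.transform import Rotation as Ro
s=telemetry.get_state(); print(s["eef_pos"],-Ro.from_euler("xyz",s["ee_rot"]).as_matrix()[:,2])
E
```

```text
t: 10.68
eef_pos: [0.4019, 0.2217, 0.3159]
ee_rot: [3.089, 0.344, 3.075]
force: [0.2, 0.3, -1.7]
width: 0.0258
[0.346 0.146 0.461] [ 1.202 -0.272 -0.645  0.357 -1.066 -1.414]
[0.40216048 0.22169265 0.31619444] [-0.33973139 -0.03063324  0.9400235 ]
```

View pics/w3.png

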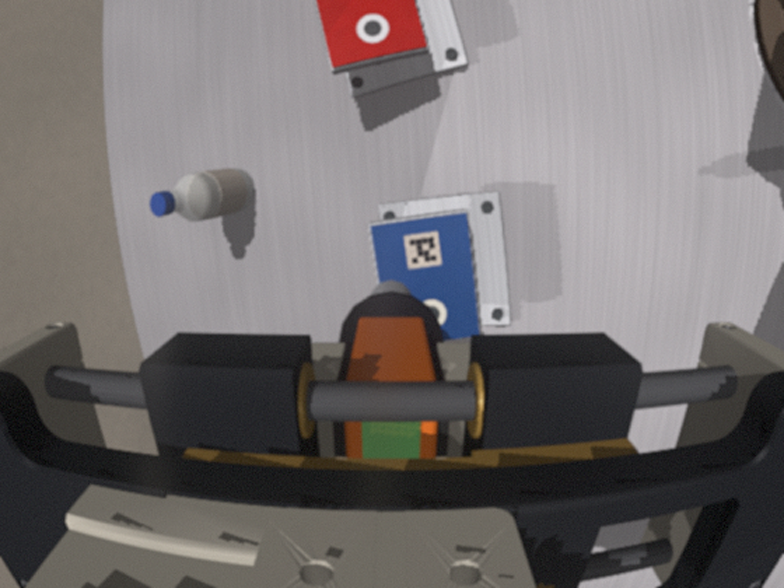

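The pen is square in the grip, its nose at native (280,203) and the label visible at (302,179). I'll re-measure the label from here, then descend.

```bash
python3 - <<'E'
from h import *
f=grab_frame("wrist")
hsv=cv2.cvtColor(f["pixels"],cv2.COLOR_RGB2HSV)
blue=((hsv[...,0]>100)&(hsv[...,0]<125)&(hsv[...,1]>130)&(hsv[...,2]>60)).astype(np.uint8)
blue[:, :180]=0; blue[250:]=0
cs=sorted(cv2.findContours(blue,cv2.RETR_CCOMP,cv2.CHAIN_APPROX_NONE)[0],key=cv2.contourArea,reverse=True)[:3]
for c in cs:
    m=cv2.moments(c); uv=(m['m10']/m['m00'],m['m01']/m['m00']); print(cv2.contourArea(c),np.round(uv,1),atz(f,uv,.0818,True).round(4))
E
python3 -m inch '0 0 0 -2 0 0 0; 0 0 0 -4 0 0 0; 0 0 0 -6 0 0 0; 0 0 0 -7 0 0 0; 0 0 0 -8 0 0 0; 0 0 0 -8.2 0 0 0; 0 0 0 -8.2 0 0 0'
```

```text
3880.0 [308.7 189.6] [0.4487 0.2414 0.0818]
783.0 [301.8 178.1] [0.4569 0.227  0.0818]
t: 11.65
eef_pos: [0.4025, 0.2218, 0.2347]
ee_rot: [3.087, 0.345, 3.073]
force: [-0.1, 0.5, -1.0]
width: 0.026
```

```bash
python3 -m inch '0 0 0 0 0 0 0; 0 0 0 0 0 0 0; 0 0 0 0 0 0 0; 0 0 0 0 0 0 0; 0 0 0 0 0 0 0; 0 0 0 0 0 0 0; 0 0 0 0 0 0 0; 0 0 0 0 0 0 0; 0 0 0 0 0 0 0; 0 0 0 0 0 0 0; 0 0 0 0 0 0 0; 0 0 0 0 0 0 0'
python3 - <<'E'
from h import *
from scipy.spatial.transform import Rotation as Ro
fs={c:grab_frame(c) for c in ["scene","side"]}
a=cv2.resize(fs["scene"]["pixels"][90:220,290:410],None,fx=3,fy=3,interpolation=2)[:,:,::-1]
b=cv2.resize(fs["side"]["pixels"][60:190,160:280],None,fx=3,fy=3,interpolation=2)[:,:,::-1]
cv2.imwrite("pics/scan.png",np.hstack([a,b]))
s=telemetry.get_state(); z=-Ro.from_euler("xyz",s["ee_rot"]).as_matrix()[:,2]; tip=s["eef_pos"]-.1116*z
code=np.array([.457,.2271,.0818]); v=code-tip; print(s["t"],tip.round(4),z.round(4),"axial",v@z,"lat",(v-z*(v@z)).round(4),s["force"].round(2))
for c in fs:
    for n in ["tip_point","blue_code","blue_mark"]: print(c,n,[(np.round(d["location"],1).tolist(),round(d["p"],2)) for d in pinpoint(c,n)[:3]])
    proj=lambda X:(lambda q:(fs[c]["fx"]*q[0]/q[2]+fs[c]["cx"],fs[c]["fy"]*q[1]/q[2]+fs[c]["cy"]))(np.array(fs[c]["R"])@X+fs[c]["t"])
    print("pred tip",np.round(proj(tip),1),"code",np.round(proj(code),1),"mark",np.round(proj(np.array([.4516,.2871,.0818])),1))
E
```

```text
t: 13.15
eef_pos: [0.4024, 0.2218, 0.2347]
ee_rot: [3.087, 0.345, 3.073]
force: [0.1, 0.1, -0.8]
width: 0.026
13.25 [0.4404 0.2253 0.1298] [-0.3403 -0.031   0.9398] axial -0.050832013885437996 lat [-0.0007  0.0002 -0.0003] [-0.79  0.37 -1.45]
scene tip_point []
scene blue_code [([341.3, 166.5], 0.83)]
scene blue_mark [([360.5, 160.0], 0.75), ([149.7, 264.2], 0.59)]
pred tip [340.  146.3] code [343.2 167.1] mark [361.8 159.4]
side tip_point [([220.7, 169.9], 0.71), ([242.7, 230.7], 0.51)]
side blue_code [([216.4, 153.0], 0.63)]
side blue_mark [([218.2, 141.3], 0.86)]
pred tip [212.3 138. ] code [220.4 151.9] mark [217.5 139.9]
```

View pics/scan.png

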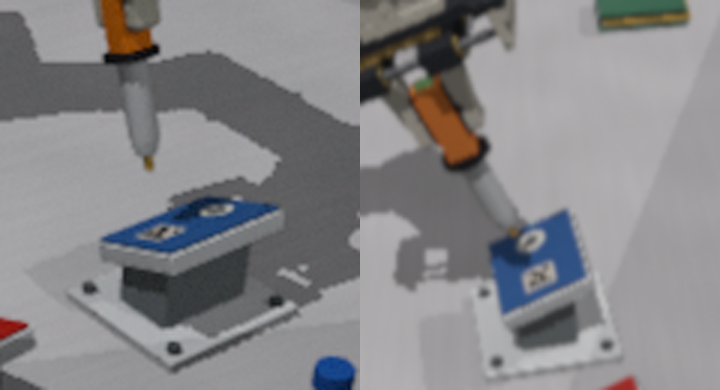

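The reading was held for over 1.4 s (axial 51 mm, lateral under 1 mm). Predicted and seen tip agree in both cameras. On to the mark, stopping about 6 mm short.

```bash
python3 -m inch '0 -0.2 2 0 0 0 0; 0 -0.4 4 0 0 0 0; 0 -0.6 6 -0.1 0 0 0; 0 -0.6 6 -0.1 0 0 0; 0 -0.3 6 -1 0 0 0; 0 0.1 6.1 -2 0 0 0; 0 0.4 6.1 -3 0 0 0; 0 0.7 6.1 -3.7 0 0 0; 0 0.9 6.1 -4.2 0 0 0; 0 0.9 6.1 -4.2 0 0 0; 0 0.9 6.1 -4.2 0 0 0'
cat > c.py <<'E'
from h import *
from scipy.spatial.transform import Rotation as Ro
s=telemetry.get_state(); z=-Ro.from_euler("xyz",s["ee_rot"]).as_matrix()[:,2]; tip=s["eef_pos"]-.1116*z
n=np.array([-.3406,-.031,.9397]); v=tip-np.array([.4516,.2871,.0818])
F=np.array([ (grab_frame("side"),telemetry.get_state()["force"])[1] for _ in range(6)])
print(s["t"],"gap",v@n,"lat",(v-n*(v@n)).round(4),"ang",np.arccos(min(1,z@n)).round(4),"F.n",(F@n).round(2),F.mean(0).round(2))
E
python3 c.py
```

```text
t: 14.92
eef_pos: [0.4116, 0.283, 0.193]
ee_rot: [3.087, 0.345, 3.073]
force: [-0.0, 0.4, -1.2]
width: 0.0261
14.925 gap 0.006639977933559661 lat [ 0.0002 -0.0004  0.0001] ang 0.0 F.n [-1.99 -1.19 -0.77 -1.22 -1.92 -2.32] [ 0.13 -0.28 -1.63]
```

```bash
python3 -m inch '0 0.1 0 -0.3 0 0 0; 0 0.2 0 -0.5 0 0 0; 0 0.24 0.02 -0.65 0 0 0; 0 0.3 0.03 -0.8 0 0 0; 0 0.3 0.03 -0.8 0 0 0; 0 0.3 0.03 -0.8 0 0 0'; python3 c.py
```

```text
t: 15.98
eef_pos: [0.4144, 0.2832, 0.1849]
ee_rot: [3.087, 0.345, 3.073]
force: [-1.7, -1.1, 0.1]
width: 0.0263
15.975 gap -0.0018956266202520364 lat [ 0.0002 -0.0005  0.    ] ang 0.0 F.n [-0.07  0.4   0.71 -0.27  0.7   0.98] [-1.19 -0.7  -0.02]
```

```bash
python3 -m inch '0 0.05 0 -0.1 0 0 0; 0 0.1 0.01 -0.2 0 0 0; 0 0.1 0.01 -0.27 0 0 0; 0 0.1 0.01 -0.27 0 0 0; 0 0.1 0.01 -0.27 0 0 0'; python3 c.py; python3 - <<'E'
from h import *
fs={c:grab_frame(c) for c in ["scene","side"]}
a=cv2.resize(fs["scene"]["pixels"][90:220,290:410],None,fx=3,fy=3,interpolation=2)[:,:,::-1]
b=cv2.resize(fs["side"]["pixels"][60:190,160:280],None,fx=3,fy=3,interpolation=2)[:,:,::-1]
cv2.imwrite("pics/press.png",np.hstack([a,b]))
E
```

```text
t: 16.9
eef_pos: [0.4155, 0.2834, 0.1824]
ee_rot: [3.087, 0.345, 3.073]
force: [-1.4, -0.7, 1.7]
width: 0.0263
16.9 gap -0.004699502678312706 lat [ 0.0003 -0.0003  0.0001] ang 0.0 F.n [1.37 1.06 1.06 0.07 1.67 1.99] [-0.4  -0.7   1.11]
```

View pics/press.png

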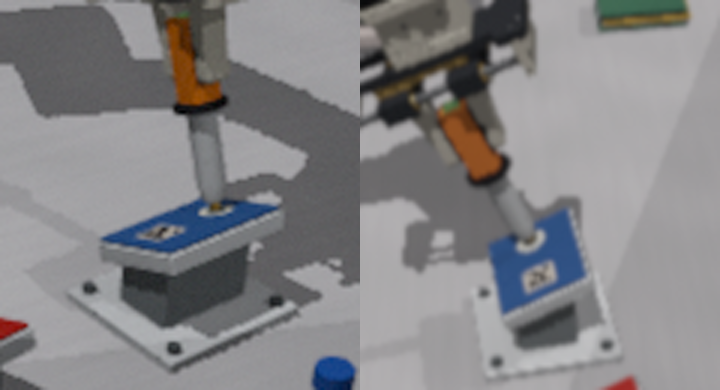

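The picture shows the tip inside the white ring in both views (scene crop (215,208), side crop (529,240)). The contact force is about 2.8 N, so I'm handing in.

```bash
python3 -c "from station import arm; print(arm.job_done())"
```

```text
the job is handed in; nothing more can be done
None
```

The job is handed in, with the larger orange pen still gripped and its tip resting on the blue panel's wear mark. The system reports no verdict.

- **Reading:** I held the nose about 51 mm from the blue label for roughly 1.5 s. By the arm's pose it was less than 1 mm off the label's centre and square to the panel.
- **Pressing:** The tip is about 0.5 mm from the mark's centre, with the pen's axis along the estimated normal. It is about 4.7 mm in. The force on the panel is about 2.8 N after subtracting the pen's weight, though single readings scatter by around 0.6 N.
- **Time:** Total time was about 17 s, and nothing else was approached closely.

**Checks that disagreed:**
- My first estimate of the mark from the scene and side cameras was about 7 mm off the wrist camera's. I used the wrist value, and the scene and side pictures of the nose and mark then agreed with it to about a pixel.
- The networks sometimes reported the wrong object for the mark and the nose, so I relied on my own measurements there.

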